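# Load the autosampler carrier in reverse order

### The arm

A 6-joint arm with a two-finger parallel gripper is mounted at the origin on the work surface. World frame = base frame: x ahead of the robot, y to its left, z up, the work surface at z = 0. Lengths are in m, angles in degrees, forces in N, time in s.
With the tool pointing down it reaches from about 0.35 to 0.875 m from the base axis. Payload 4.2 kg.
Tool frame: the origin (TCP) lies on the centre line of the jaws, within the pads' length; the fingertips stand 25 mm ahead of it and the grasp point (between the pads) lies 6 mm ahead of it; z points along the fingers, y is the line along which they close (so a half turn about z gives the same grasp; the last joint's range is limited). The gripper opens to 87 mm and grips with 3 to 60 N. Pads are 19 mm wide; open, the fingers measure 117 mm over their backs; the gripper's body (75 mm by 190 mm) begins 51 mm behind the grasp point.
Start: joints at [89.072, 22.042, 0.453, 0, -68.411, -14.817], TCP at [0.17, 0.602, 0.248] pointing down, gripper open.
Joint ranges: [-179.83, 179.83], [-69.29, 118.12], [-61.27, 80.66], [-181.25, 117.63], [-171.15, -9.14], [-177.46, 177.46]. Speed limits (degrees/s): [159.86, 159.86, 180, 180, 180, 180].

### API

Orientations are given as a 3x3 rotation matrix whose columns are the frame's x, y, z axes.
In Python, from station import r gives the robot as it stands.
- The arm moves only by the tool move_arm, never from a script. Its argument "series" is a list of rows, each an object with "grip": the opening, from 0 (shut) to 1 (fully open); "xyz": the shift along the tool's x, y, z in mm, a list of three; "angular": the turn, a rotation vector about the tool's x, y, z in rad, a list of three. A call has 1 to 10 rows; each row is the pose to reach, as a shift and turn from the pose commanded when the call began, along the tool's axes at that moment; what a row does not reach only later rows make up. A row lasts 1/10 s, in which the tool goes at most 50 mm and 8.59 degrees, less where a joint would pass 70% of its speed; a pose out of reach is approached as far as the arm can. A call with a gripper value outside its range is refused whole. The fingers move at their own pace and stop on an object; the grip force is fixed at half the most. Time passes only in rows, so rows that repeat a pose let the fingers close. It gives the time, the measured TCP pose, the force, the opening and the grip force at its end, in the units of the state.
- r.sense(): the state, without advancing time (a new reading comes with each control period).
- r.capture(name): name is "side" or "top"; returns a dict with "img" (384x512x3 uint8, red, green, blue), "camera_matrix" (3x3 intrinsics, pixels), "k1" (the pictures are not rectified: a ray, as slopes to the right and down, at radius r is drawn at 1 + k1 r^2 times it, then the intrinsics apply), "rvec" (rotation vector, rad) and "tvec" (3), from world to camera coordinates, as OpenCV has them. Camera axes: x right, y down, z forward; pixel columns grow to the right and rows downward; lengths in m; the calibration is good to about 2 mm. A picture is of the moment at which its call begins. There is no depth.
- r.finish_job(): hands the job in; it is judged then, once.
The state is a dict: "time_s": time; "joints": joint angles; "joint_velocities": joint speeds; "effort": joint torques, N m; "tcp_pos": TCP position; "ee_rot": TCP orientation; "wrist_force": force on the tool from outside, world axes, zero at the start; "moment": the same for the moment, N m; "gripper_width": opening from 0.0 (shut) to 1.0 (fully open); "gripper_force": force on a finger pad.
Only numpy, scipy, OpenCV 4.12 (cv2) and the standard library are available. Lean on these libraries where they do the work, as an engineer would, in place of code of your own. Each camera call takes 0.05 s, during which the arm holds its last target. There are 200 camera calls.

### The job

Move the four vials from the prep rack into the autosampler carrier, one to each cell, in reverse order: the vial that started nearest the prep rack's post goes into the cell farthest from the carrier's rinse cup, the next one beside it, and so on, until the vial that started farthest from the post stands in the cell next to the rinse cup. Keep every vial upright, do not drop it, and leave it standing flat on the floor of its cell.

Things in the scene. Friction and masses are not known exactly. Their poses are not given: they have to be found in the camera images.
- prep_rack: Prep rack, fixed to the bench: dark steel plate 66 mm (x) by 272 mm (y), 4 mm thick, carrying the four white inserts in a row along its y axis, centred at y = +81, +27, -27 and -81 mm. The upright steel post with a white ball (55 mm high over the bench) stands at its +y end, at y = +137 mm. Origin on the bench, at the middle of the row of inserts; z up.
- carrier: Autosampler carrier, fixed to the bench, turned any way round: grey tray with four square open cells in a row along its y axis, centred at y = +81, +27, -27 and -81 mm (x = 0). Each cell is 54 mm (x) by 50 mm (y) inside, its floor 7 mm above the bench, its walls reach 14 mm above the bench and are 4 mm thick. The steel rinse cup (38 mm wide, top 47 mm above the bench) stands at its +y end, at y = +136 mm. Origin on the bench, at the middle of the row of cells; z up.
- slim_center (a point): Centre (half-way up, 36 mm above its flat underside) of the slim straight round vial, 24 mm diameter (cap 25 mm), 72 mm tall; amber glass with blue cap, 40 to 85 g. z is its upright axis. At the start it stands in the middle of an insert on the prep rack, its underside 7 mm above the bench.
- necked_center (a point): Centre (half-way up, 36 mm above its flat underside) of the shouldered round bottle, 34 mm diameter up to 48 mm height, then narrowing to a small 19 mm cap, 72 mm tall; amber glass with blue cap, 40 to 85 g. z is its upright axis. At the start it stands in the middle of an insert on the prep rack, its underside 7 mm above the bench.
- squat_center (a point): Centre (half-way up, 29 mm above its flat underside) of the squat round jar with a cap as wide as itself, 34 mm diameter (cap 35 mm, its lower edge 44 mm up), 58 mm tall, the shortest; amber glass with blue cap, 40 to 85 g. z is its upright axis. At the start it stands in the middle of an insert on the prep rack, its underside 7 mm above the bench.
- square_center (a point): Centre (half-way up, 33 mm above its flat underside) of the square vial, 30 by 30 mm up to 52 mm height, with a 23 mm round cap, 66 mm tall, sides along its own x and y, at the start nearly parallel to its insert's; amber glass with blue cap, 40 to 85 g. z is its upright axis. At the start it stands in the middle of an insert on the prep rack, its underside 7 mm above the bench.
- insert_slim: White square open insert, fixed on the prep rack, in which the slim vial stands at the start; its place in the row shows where that vial began. 50 by 50 mm outside, walls 3 mm, its rim 14 mm above the bench. Origin at the centre of its underside, 4 mm above the bench.
- insert_necked: White square open insert, fixed on the prep rack, in which the necked vial stands at the start; its place in the row shows where that vial began. 50 by 50 mm outside, walls 3 mm, its rim 14 mm above the bench. Origin at the centre of its underside, 4 mm above the bench.
- insert_squat: White square open insert, fixed on the prep rack, in which the squat vial stands at the start; its place in the row shows where that vial began. 50 by 50 mm outside, walls 3 mm, its rim 14 mm above the bench. Origin at the centre of its underside, 4 mm above the bench.
- insert_square: White square open insert, fixed on the prep rack, in which the square vial stands at the start; its place in the row shows where that vial began. 50 by 50 mm outside, walls 3 mm, its rim 14 mm above the bench. Origin at the centre of its underside, 4 mm above the bench.
Not all that is in view belongs to the job. Leave any black or pink look-alike of the part that bears squat_center alone.

How it is judged:
By the outcome, as a careful person would: the job done as asked, in the order asked, and still so for the second after the job is handed in, with the robot touching nothing.
It also fails if it takes over 120 s, if anything falls off the work surface, if the arm or the gripper's body presses on something with over 40 N, if the wrist force passes 120 N, or if a joint passes its speed limit or range.

## Working session

There is one attempt and no reset: what is moved stays moved. The work goes in short steps, Python scripts to look and compute and a tool call to move; the robot and the scene stay as the last step left them, time stands still between calls to the robot, and variables do not carry over. Pictures are saved under pics/ and viewed, at most 14 in all, crops included, and the job is handed in when it is done.

Besides the shell and the picture viewer there is one more tool, called after "Call:" as name(argument=value, ...), one argument or row to a line, values as JSON. move_arm: Moves the arm, as the interface text tells. Its arguments: {"type":"object","properties":{"series":{"type":"array"}},"required":["series"]}

```bash
mkdir -p pics
python3 - <<'E'
from station import r
import cv2,numpy as np,pickle
s=r.sense();print({k:np.round(v,3).tolist() for k,v in s.items()})
d={}
for n in("side","top"):
    c=r.capture(n);d[n]=c;cv2.imwrite(f"pics/{n}0.png",cv2.resize(c["img"][:,:,::-1],(800,600),interpolation=cv2.INTER_CUBIC))
    print(n,c["camera_matrix"],c["k1"],c["rvec"],c["tvec"])
pickle.dump(d,open("cap0.pkl","wb"))
E
```

```text
{'time_s': 0.0, 'joints': [89.072, 22.089, 0.38, -0.029, -68.411, -14.817], 'joint_velocities': [0.033, -0.089, -0.094, -0.121, -0.003, 0.03], 'effort': [-0.0, -39.066, 18.74, 4.22, 0.011, -0.0], 'tcp_pos': [0.169, 0.601, 0.246], 'ee_rot': [[0.962, -0.272, -0.001], [-0.272, -0.962, -0.002], [0.0, 0.002, -1.0]], 'wrist_force': [-0.301, 0.071, 0.428], 'moment': [-0.013, -0.011, -0.051], 'gripper_force': 0.0, 'gripper_width': 1.0}
side [[398.91065577   0.         252.08398531]
 [  0.         398.91065577 185.73510409]
 [  0.           0.           1.        ]] -0.1399312976982478 [ 0.44046241 -2.70340758  1.2449627 ] [0.49675454 0.16913656 0.72137908]
top [[489.86536782   0.         256.0563973 ]
 [  0.         489.86536782 186.955875  ]
 [  0.           0.           1.        ]] 7.311950734796898e-05 [ 2.1390952  -2.16813217  0.17809017] [-0.00591303  0.56193704  1.10001363]
```

View pics/top0.png

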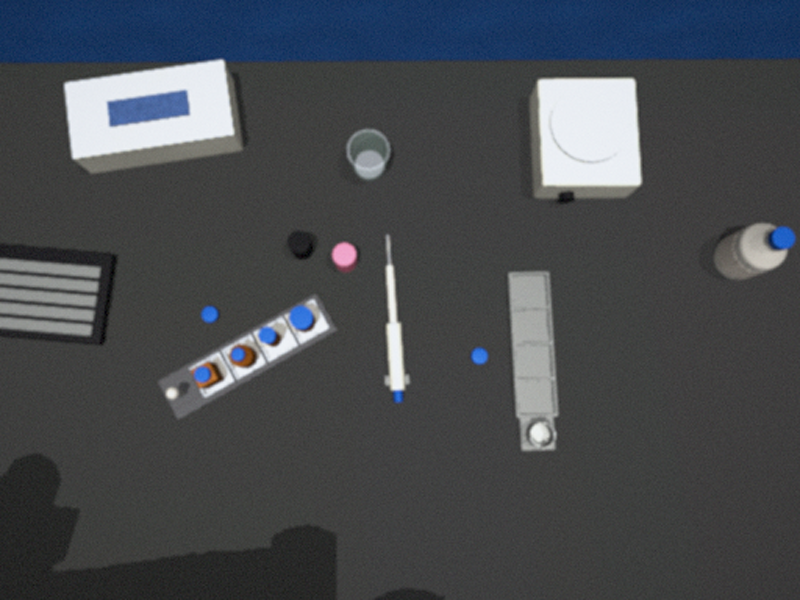

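View pics/side0.png

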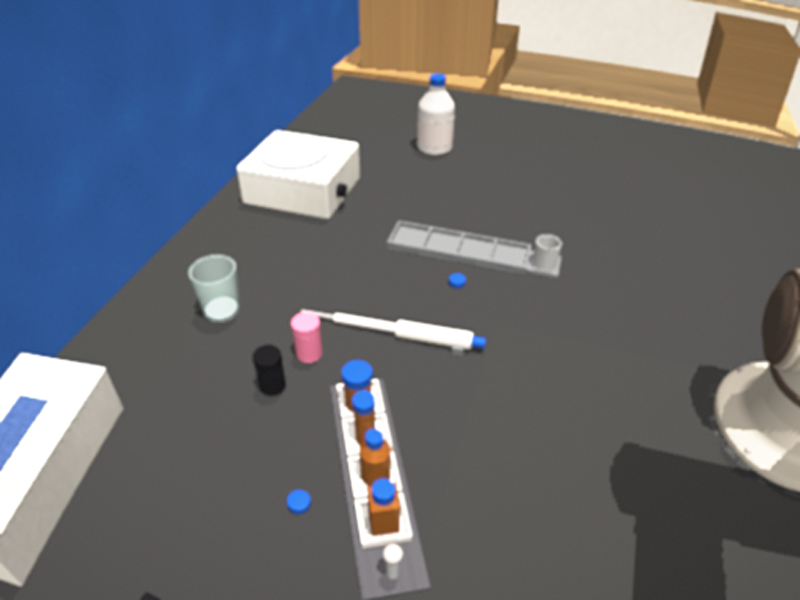

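Top view (800x600): the rack post is at (172,393). Going away from it, the vials are square (205,375), necked (241,355), slim (268,335) and squat (301,318). The carrier cells run from (530,290) to (537,395), with the cup at (540,432).

Things that could be mistaken for vials: black look-alike (301,244), pink look-alike (344,255), loose blue caps (209,314) and (480,356), the pipette's blue end (398,397), and the bottle cap (782,238). The squat jar I want is the amber one with the blue cap at (301,318), standing in a rack insert.

```bash
cat > h.py <<'E'
import cv2,numpy as np
def Rt(c):
    R=cv2.Rodrigues(np.array(c["rvec"],float))[0];return R,np.array(c["tvec"],float).ravel()
def ray(c,uv,z):
    """pixels (512x384) -> world points on plane height z"""
    R,t=Rt(c);p=cv2.undistortPoints(np.array(uv,float).reshape(-1,1,2),c["camera_matrix"],np.array([c["k1"],0,0,0.]))[:,0]
    d=np.c_[p,np.ones(len(p))]@R;o=-R.T@t
    return o+d*((z-o[2])/d[:,2])[:,None]
def proj(c,P):
    return cv2.projectPoints(np.array(P,float).reshape(-1,1,3),np.array(c["rvec"],float),np.array(c["tvec"],float),c["camera_matrix"],np.array([c["k1"],0,0,0.]))[0][:,0]
def tri(cs,uvs):
    """least-squares meeting point of rays"""
    A=np.zeros((3,3));b=np.zeros(3)
    for c,uv in zip(cs,uvs):
        R,t=Rt(c);o=-R.T@t;d=ray(c,[uv],0)[0]-o;d/=np.linalg.norm(d);M=np.eye(3)-np.outer(d,d);A+=M;b+=M@o
    return np.linalg.solve(A,b)
E
python3 - <<'E'
import pickle,cv2,numpy as np
from h import *
d=pickle.load(open("cap0.pkl","rb"))
for n in d:
    c=d[n];hsv=cv2.cvtColor(c["img"],cv2.COLOR_RGB2HSV)
    m=cv2.inRange(hsv,(100,150,90),(125,255,255))
    k,l,st,ce=cv2.connectedComponentsWithStats(m)
    for i in range(1,k):
        if 15<st[i][4]<500: print(n,"blue",st[i],ce[i].round(1),(ce[i]*1.5625).round(0),ray(c,[ce[i]],.075).round(4))
    m=cv2.inRange(hsv,(0,0,75),(179,50,185))
    k,l,st,ce=cv2.connectedComponentsWithStats(m)
    for i in range(1,k):
        if st[i][4]>200: print(n,"grey",st[i],ce[i].round(1),(ce[i]*1.5625).round(0))
t=d["top"]["img"][:,:,::-1]
a=cv2.resize(t[180:275,95:220],None,fx=6,fy=6,interpolation=cv2.INTER_CUBIC)
b=cv2.resize(t[165:295,310:375],None,fx=4.5,fy=4.5,interpolation=cv2.INTER_CUBIC)
cv2.imwrite("pics/rack.png",a);cv2.imwrite("pics/car.png",b)
E
```

```text
side blue [276  48   8   7  50] [279.6  50.8] [437.  79.] [[ 0.6615 -0.7098  0.075 ]]
side blue [287 175  11   9  80] [292.2 178.9] [457. 280.] [[ 0.4542 -0.0521  0.075 ]]
side blue [303 215   8   8  51] [306.2 218.6] [478. 342.] [[0.4017 0.0512 0.075 ]]
side blue [219 230  19  19 285] [228. 239.] [356. 373.] [[0.5202 0.1436 0.075 ]]
side blue [226 250  13  15 153] [232.1 257. ] [363. 402.] [[0.4994 0.1789 0.075 ]]
side blue [234 275  10  12  93] [238.7 280.4] [373. 438.] [[0.4726 0.2203 0.075 ]]
side blue [239 307  13  16 167] [244.9 314.1] [383. 491.] [[0.4433 0.2748 0.075 ]]
side blue [184 313  15  16 185] [190.8 320.6] [298. 501.] [[0.5145 0.3109 0.075 ]]
side grey [     0     49    512    335 113901] [271.5 231.9] [424. 362.]
side grey [495 218  17  35 280] [505.9 237.3] [790. 371.]
side grey [ 462  345   50   39 1548] [485.8 367. ] [759. 573.]
top blue [494 145  15  14 177] [500.8 151.8] [783. 237.] [[ 0.632  -0.5784  0.075 ]]
top blue [129 196  11  11  95] [134.  200.7] [209. 314.] [[0.529  0.2613 0.075 ]]
top blue [186 196  14  15 163] [192.5 202.9] [301. 317.] [[0.5225 0.130
[... 430 characters left out ...]
 grey [  40   38  116   74 1570] [104.3  89.9] [163. 140.]
top grey [ 339   49   73   79 1073] [365.4 100.8] [571. 157.]
top grey [221  81  29  35 727] [235.3  97.1] [368. 152.]
top grey [457 142  48  38 954] [476.9 161.1] [745. 252.]
top grey [245 149  18 102 420] [251.  201.7] [392. 315.]
top grey [  0 165  65  13 510] [ 31.8 171.3] [ 50. 268.]
top grey [ 324  173   35  117 3099] [341.2 227.7] [533. 356.]
top grey [  0 174  63  13 492] [ 30.8 180.5] [ 48. 282.]
top grey [  0 184  62  13 494] [ 30.5 189.8] [ 48. 297.]
top grey [ 101  188  115   81 1746] [152.2 231.1] [238. 361.]
top grey [  0 193  61  13 487] [ 29.8 199.1] [ 47. 311.]
top grey [  0 202  59  14 478] [ 29.  208.5] [ 45. 326.]
```

View pics/rack.png

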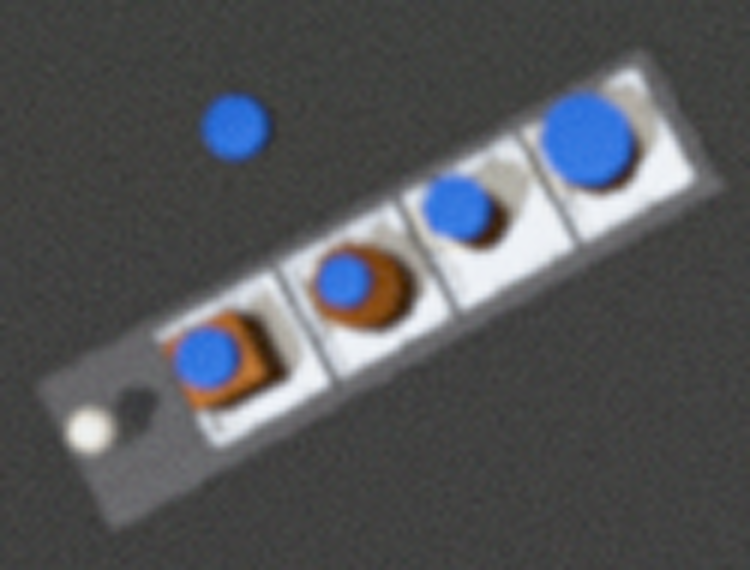

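View pics/car.png

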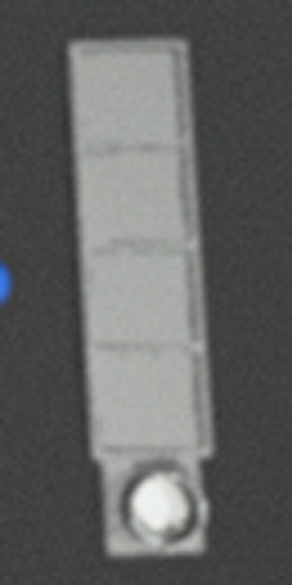

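The rack crop confirms the order from the post: square, necked, slim, then squat, the amber jar with the wide cap. The plate corners (crop px) are (38,385), (118,528), (640,52) and (720,185). The carrier crop shows the tray corners at about (70,40), (187,38), (92,458) and (212,455), with the cup at (162,503).

Run:
```python
import pickle,cv2,numpy as np
from h import *
d=pickle.load(open("cap0.pkl","rb"));c=d["top"];s=d["side"]
o=-Rt(c)[0].T@Rt(c)[1];print("cam",o.round(3))
n=["square","necked","slim","squat"]
T=[(129.2,239.2),(152,226.4),(170.9,214.3),(192.5,202.9)];S=[(244.9,314.1),(238.7,280.4),(232.1,257),(228,239)]
Z=[.073,.079,.079,.065]
for a,u,v,z in zip(n,T,S,Z): print(a,"top-plane",ray(c,[u],z)[0].round(4),"tri",tri([c,s],[u,v]).round(4))
P=np.array([(38,385),(118,528),(640,52),(720,185)],float)/6-.4+[95,180]
W=ray(c,P,.004)[:,:2];print("plate",W.round(4),[np.linalg.norm(W[i]-W[j]).round(4) for i,j in((0,1),(2,3),(0,2),(1,3))])
e=((W[0]+W[1])-(W[2]+W[3]))/2;e/=np.linalg.norm(e);yaw=np.degrees(np.arctan2(e[1],e[0]))
mid=W.mean(0);print("rack +y dir",yaw,"mid",mid)
W2=ray(c,[np.array((88,430))/6-.4+[95,180]],.048)[0,:2];print("post",W2, "along",(W2-mid)@e)
org=W2-.137*e
for a,y in zip(n,(.081,.027,-.027,-.081)): print(a,"insert est from plate",(mid+e*(y-.027)).round(4),(org+e*y).round(4))
for tag,Q,zs in (("carrier",[(70,40),(187,38),(92,458),(212,455)],(0,.014,0,.014)),):
    Q=np.array(Q,float)/4.5-.4+[310,165]
    W=np.array([ray(c,[q],z)[0,:2] for q,z in zip(Q,zs)])
    print(tag,W.round(4),[np.linalg.norm(W[i]-W[j]).round(4) for i,j in((0,1),(2,3),(0,2),(1,3))])
    e=((W[2]+W[3])-(W[0]+W[1]))/2;e/=np.linalg.norm(e);mid=W.mean(0)
    print("yaw +y",np.degrees(np.arctan2(e[1],e[0])),mid)
    cup=ray(c,[np.array((162,503))/4.5-.4+[310,165]],.047)[0,:2];print("cup",cup,(cup-mid)@e,np.cross(e,cup-mid))
    # walls between cells on the crop, rim height, centre x
    w=ray(c,np.array([(128,148),(135,244),(140,347)])/4.5-.4+[310,165],.014)[:,:2];print("walls along",(w-mid)@e)
    for a,y in zip(n,(-.081,-.027,.027,.081)): print(a,"->",(mid+e*y).round(4),np.linalg.norm(mid+e*y).round(3))
# blob of side insert check
```

```text
cam [0.395 0.009 1.17 ]
square top-plane [0.4434 0.2705 0.073 ] tri [0.444  0.2714 0.0693]
necked top-plane [0.4707 0.2193 0.079 ] tri [0.4717 0.2203 0.0752]
slim top-plane [0.497  0.1778 0.079 ] tri [0.4983 0.1787 0.0749]
squat top-plane [0.5236 0.1315 0.065 ] tri [0.5246 0.1321 0.0611]
plate [[0.4366 0.3529]
 [0.3808 0.3202]
 [0.5657 0.1174]
 [0.5119 0.0856]] [np.float64(0.0647), np.float64(0.0626), np.float64(0.2686), np.float64(0.2688)]
rack +y dir 118.96930473668975 mid [0.47375692 0.21901663]
post [0.41793252 0.3206594 ] along 0.1159632046971404
square insert est from plate [0.4476 0.2663] [0.4451 0.2717]
necked insert est from plate [0.4738 0.219 ] [0.4712 0.2244]
slim insert est from plate [0.4999 0.1718] [0.4974 0.1772]
squat insert est from plate [0.5261 0.1245] [0.5235 0.1299]
carrier [[ 0.599  -0.1828]
 [ 0.5969 -0.2432]
 [ 0.3759 -0.1865]
 [ 0.3768 -0.2468]] [np.float64(0.0605), np.float64(0.0603), np.float64(0.2231), np.float64(0.2201)]
yaw +y -179.06784463533688 [ 0.48713066 -0.21481824]
cup [ 0.35382638 -0.21314609] 0.1332594416787704 -0.0038405868544270933
walls along [-5.10131355e-02 -2.59320660e-06  5.39726548e-02]
square -> [ 0.5681 -0.2135] 0.607
necked -> [ 0.5141 -0.2144] 0.557
slim -> [ 0.4601 -0.2153] 0.508
squat -> [ 0.4061 -0.2161] 0.46<stdin>:22: DeprecationWarning: Arrays of 2-dimensional vectors are deprecated. Use arrays of 3-dimensional vectors instead. (deprecated in NumPy 2.0)
```

```bash
cat > plan.py <<'E'
import sys,numpy as np
from station import r
def plan(x,y,z,yaw):
    """shift (tool axes, mm) and turn about tool z (rad) to TCP target; yaw = world angle of tool y, mod 180"""
    s=r.sense();R=np.array(s["ee_rot"]);p=np.array(s["tcp_pos"])
    a=np.degrees(np.arctan2(R[1,1],R[0,1]));t=np.arctan2(R[1,0],R[0,0]);X=np.array([np.cos(t),np.sin(t),0]);Y=np.array([np.sin(t),-np.cos(t),0])
    D=np.array([x,y,z])-p;dy=(yaw-a+90)%180-90
    print("t %.1f tcp"%s["time_s"],p.round(4),"yawY %.1f"%a,"q6 %.0f"%s["joints"][5],"g %.3f F %.1f"%(s["gripper_width"],s["gripper_force"]),"W",np.round(s["wrist_force"],1))
    print("shift",(D@X*1e3).round(1),(D@Y*1e3).round(1),(-D[2]*1e3).round(1),"turn z %.3f"%np.radians(-dy))
if __name__=="__main__": plan(*map(float,sys.argv[1:5]))
E
python3 plan.py .4437 .271 .16 29.5
```

```text
t 0.1 tcp [0.1694 0.6011 0.2466] yawY -105.8 q6 -15 g 0.999 F 0.0 W [-0.2  0.2 -0.2]
shift 353.6 243.2 86.6 turn z 0.781
```

Call:
move_arm(
  series=[
    {"grip": 0.7,"xyz": [18,12,4],"angular": [0,0,0.04]},
    {"grip": 0.7,"xyz": [54,37,13],"angular": [0,0,0.12]},
    {"grip": 0.7,"xyz": [93,64,22],"angular": [0,0,0.2]},
    {"grip": 0.7,"xyz": [133,91,32],"angular": [0,0,0.3]},
    {"grip": 0.7,"xyz": [173,119,42],"angular": [0,0,0.38]},
    {"grip": 0.7,"xyz": [213,147,52],"angular": [0,0,0.47]},
    {"grip": 0.7,"xyz": [253,174,62],"angular": [0,0,0.56]},
    {"grip": 0.7,"xyz": [293,202,72],"angular": [0,0,0.65]},
    {"grip": 0.7,"xyz": [330,227,81],"angular": [0,0,0.73]},
    {"grip": 0.7,"xyz": [354,243,87],"angular": [0,0,0.781]},
  ],
)

```text
time_s: 1.1
tcp_pos: [0.4451, 0.2688, 0.1595]
ee_rot: [[0.488, -0.873, -0.001], [-0.873, -0.488, -0.001], [0.001, 0.002, -1.0]]
wrist_force: [0.2, 1.6, 1.0]
gripper_width: 0.7
gripper_force: 0.0
```

Run:
```python
import cv2
from station import r
from plan import plan
plan(.4437,.271,.046,29.5)
for n,b in(("top",(150,290,70,250)),("side",(200,384,160,320))):
    i=r.capture(n)["img"][b[0]:b[1],b[2]:b[3],::-1];cv2.imwrite(f"pics/{n}1.png",cv2.resize(i,None,fx=3,fy=3,interpolation=cv2.INTER_CUBIC))
```

```text
t 1.1 tcp [0.4451 0.2688 0.1595] yawY -150.8 q6 -20 g 0.700 F 0.0 W [0.2 1.6 1. ]
shift -2.6 0.2 113.5 turn z -0.005
```

View pics/side1.png

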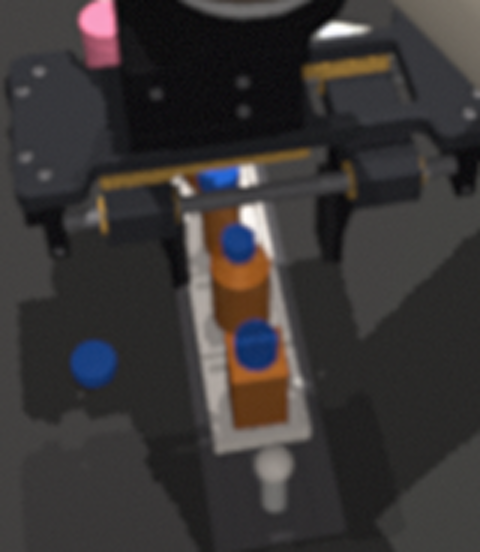

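The side crop shows the open fingers above the row, with tips at crop px (180,280) and (335,250). The square vial is at (257,390), centred between them and parallel to its insert. Next I descend.

Call:
move_arm(
  series=[
    {"grip": 0.7,"xyz": [-2.6,0,15],"angular": [0,0,0]},
    {"grip": 0.7,"xyz": [-2.6,0,45],"angular": [0,0,0]},
    {"grip": 0.7,"xyz": [-2.6,0,75],"angular": [0,0,0]},
    {"grip": 0.7,"xyz": [-2.6,0,100],"angular": [0,0,0]},
    {"grip": 0.7,"xyz": [-2.6,0,112],"angular": [0,0,0]},
    {"grip": 0.7,"xyz": [-2.6,0,113],"angular": [0,0,0]},
    {"grip": 0.7,"xyz": [-2.6,0,113],"angular": [0,0,0]},
    {"grip": 0.7,"xyz": [-2.6,0,113],"angular": [0,0,0]},
  ],
)

```text
time_s: 2.0
tcp_pos: [0.4437, 0.2748, 0.0488]
ee_rot: [[0.493, -0.87, 0.002], [-0.87, -0.493, 0.002], [-0.001, -0.003, -1.0]]
wrist_force: [0.6, -1.1, 0.3]
gripper_width: 0.701
gripper_force: 0.0
```

Run:
```python
import cv2
from station import r
from plan import plan
plan(.4437,.271,.046,29.5)
i=r.capture("side")["img"][230:384,160,None] if 0 else r.capture("side")["img"][230:384,160:320,::-1];cv2.imwrite("pics/side2.png",cv2.resize(i,None,fx=3,fy=3,interpolation=cv2.INTER_CUBIC))
```

```text
t 2.0 tcp [0.4437 0.2748 0.0488] yawY -150.5 q6 -20 g 0.701 F 0.0 W [ 0.6 -1.1  0.3]
shift 3.3 1.9 2.8 turn z 0.001
```

View pics/side2.png

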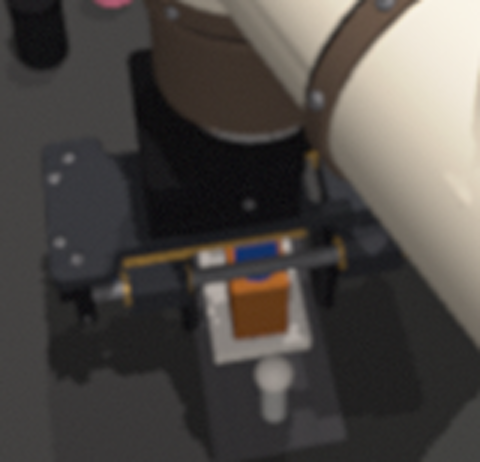

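The fingers straddle the square vial with a gap on both sides: fingers at (190,320) and (325,290), vial at (260,305). I'll correct by a few mm and close.

Call:
move_arm(
  series=[
    {"grip": 0.7,"xyz": [3,2,2],"angular": [0,0,0]},
    {"grip": 0.7,"xyz": [3,2,2],"angular": [0,0,0]},
    {"grip": 0.45,"xyz": [3,2,2],"angular": [0,0,0]},
    {"grip": 0.38,"xyz": [3,2,2],"angular": [0,0,0]},
    {"grip": 0.34,"xyz": [3,2,2],"angular": [0,0,0]},
    {"grip": 0.3,"xyz": [3,2,2],"angular": [0,0,0]},
    {"grip": 0.2,"xyz": [3,2,2],"angular": [0,0,0]},
    {"grip": 0.2,"xyz": [3,2,2],"angular": [0,0,0]},
    {"grip": 0.2,"xyz": [3,2,2],"angular": [0,0,0]},
    {"grip": 0.2,"xyz": [3,2,2],"angular": [0,0,0]},
  ],
)

```text
time_s: 3.05
tcp_pos: [0.4428, 0.2703, 0.0455]
ee_rot: [[0.493, -0.87, 0.0], [-0.87, -0.493, 0.0], [-0.0, -0.0, -1.0]]
wrist_force: [-0.1, 0.5, 0.4]
gripper_width: 0.344
gripper_force: 30.0
```

```bash
python3 plan.py .568 -.2135 .046 90.9
```

```text
t 3.0 tcp [0.4428 0.2703 0.0455] yawY -150.5 q6 -20 g 0.344 F 30.0 W [-0.1  0.5  0.4]
shift 482.7 129.4 -0.5 turn z -1.071
```

Call:
move_arm(
  series=[
    {"grip": 0.2,"xyz": [0,0,-5],"angular": [0,0,0]},
    {"grip": 0.2,"xyz": [0,0,-18],"angular": [0,0,0]},
    {"grip": 0.2,"xyz": [0,0,-36],"angular": [0,0,0]},
    {"grip": 0.2,"xyz": [0,0,-56],"angular": [0,0,0]},
    {"grip": 0.2,"xyz": [0,0,-74],"angular": [0,0,0]},
    {"grip": 0.2,"xyz": [2,0,-88],"angular": [0,0,0]},
    {"grip": 0.2,"xyz": [8,2,-95],"angular": [0,0,0]},
    {"grip": 0.2,"xyz": [18,5,-98],"angular": [0,0,-0.03]},
    {"grip": 0.2,"xyz": [33,9,-100],"angular": [0,0,-0.07]},
    {"grip": 0.2,"xyz": [53,14,-100],"angular": [0,0,-0.12]},
  ],
)

```text
time_s: 4.05
tcp_pos: [0.4566, 0.2167, 0.1456]
ee_rot: [[0.595, -0.803, -0.0], [-0.803, -0.595, 0.0], [-0.0, 0.0, -1.0]]
wrist_force: [0.8, 0.3, -1.1]
gripper_width: 0.339
gripper_force: 30.0
```

```bash
python3 plan.py .568 -.2135 .146 90.9
```

```text
t 4.0 tcp [0.4566 0.2167 0.1456] yawY -143.5 q6 -7 g 0.339 F 30.0 W [ 0.8  0.3 -1.1]
shift 411.9 166.6 -0.4 turn z -0.949
```

Call:
move_arm(
  series=[
    {"grip": 0.2,"xyz": [20,8,0],"angular": [0,0,-0.05]},
    {"grip": 0.2,"xyz": [53,21,0],"angular": [0,0,-0.13]},
    {"grip": 0.2,"xyz": [95,38,0],"angular": [0,0,-0.23]},
    {"grip": 0.2,"xyz": [140,57,0],"angular": [0,0,-0.33]},
    {"grip": 0.2,"xyz": [185,75,0],"angular": [0,0,-0.44]},
    {"grip": 0.2,"xyz": [230,93,0],"angular": [0,0,-0.54]},
    {"grip": 0.2,"xyz": [275,111,0],"angular": [0,0,-0.65]},
    {"grip": 0.2,"xyz": [320,129,0],"angular": [0,0,-0.75]},
    {"grip": 0.2,"xyz": [360,146,0],"angular": [0,0,-0.84]},
    {"grip": 0.2,"xyz": [390,158,0],"angular": [0,0,-0.9]},
  ],
)

```text
time_s: 5.05
tcp_pos: [0.5603, -0.1934, 0.145]
ee_rot: [[0.999, -0.035, -0.001], [-0.035, -0.999, 0.0], [-0.001, -0.0, -1.0]]
wrist_force: [0.3, 0.6, -1.3]
gripper_width: 0.343
gripper_force: 30.0
```

```bash
python3 plan.py .568 -.2135 .046 90.9
```

```text
t 5.0 tcp [ 0.5603 -0.1934  0.145 ] yawY -92.0 q6 91 g 0.343 F 30.0 W [ 0.3  0.6 -1.3]
shift 8.4 19.9 99.0 turn z -0.051
```

Call:
move_arm(
  series=[
    {"grip": 0.2,"xyz": [5,12,0],"angular": [0,0,-0.03]},
    {"grip": 0.2,"xyz": [8,18,3],"angular": [0,0,-0.051]},
    {"grip": 0.2,"xyz": [8.4,20,12],"angular": [0,0,-0.051]},
    {"grip": 0.2,"xyz": [8.4,20,27],"angular": [0,0,-0.051]},
    {"grip": 0.2,"xyz": [8.4,20,45],"angular": [0,0,-0.051]},
    {"grip": 0.2,"xyz": [8.4,20,60],"angular": [0,0,-0.051]},
    {"grip": 0.2,"xyz": [8.4,20,70],"angular": [0,0,-0.051]},
    {"grip": 0.2,"xyz": [8.4,20,75],"angular": [0,0,-0.051]},
    {"grip": 0.2,"xyz": [8.4,20,75],"angular": [0,0,-0.051]},
    {"grip": 0.2,"xyz": [8.4,20,75],"angular": [0,0,-0.051]},
  ],
)

```text
time_s: 6.05
tcp_pos: [0.5689, -0.2107, 0.0711]
ee_rot: [[1.0, 0.015, 0.001], [0.015, -1.0, -0.0], [0.001, 0.0, -1.0]]
wrist_force: [-0.0, -0.7, 0.1]
gripper_width: 0.34
gripper_force: 30.0
```

Run:
```python
import cv2,numpy as np
from station import r
from plan import plan
plan(.568,-.2135,.046,90.9)
a=r.capture("side")["img"][110:220,210:400,::-1];b=r.capture("top")["img"][150:300,280:400,::-1]
a=cv2.resize(a,(190*2,220),interpolation=cv2.INTER_CUBIC) if 0 else cv2.resize(a,None,fx=2.2,fy=2.2,interpolation=cv2.INTER_CUBIC)
b=cv2.resize(b,None,fx=3,fy=3,interpolation=cv2.INTER_CUBIC)
o=np.zeros((max(a.shape[0],b.shape[0]),a.shape[1]+b.shape[1],3),np.uint8);o[:a.shape[0],:a.shape[1]]=a;o[:b.shape[0],a.shape[1]:]=b
cv2.imwrite("pics/place1.png",o)
```

```text
t 6.0 tcp [ 0.5689 -0.2107  0.0711] yawY -89.1 q6 96 g 0.340 F 30.0 W [-0.  -0.7  0.1]
shift -1.0 2.8 25.1 turn z -0.000
```

View pics/place1.png

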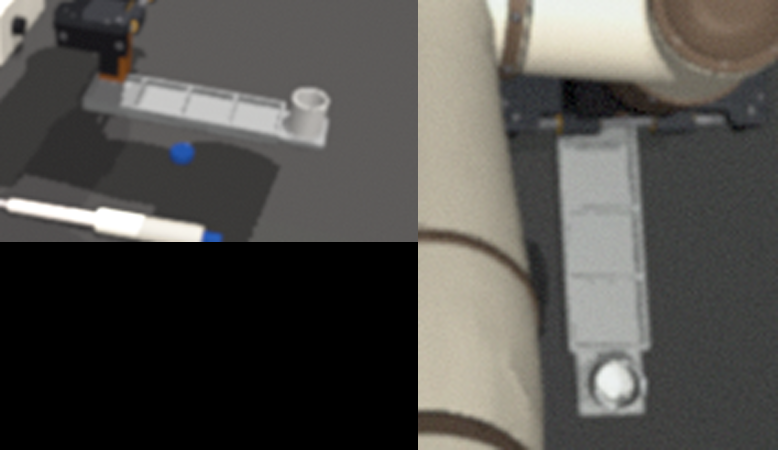

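The vial hangs over the end cell (side crop (113,70)). That is the right one, farthest from the cup.

Call:
move_arm(
  series=[
    {"grip": 0.2,"xyz": [-1,2,6],"angular": [0,0,0]},
    {"grip": 0.2,"xyz": [-1,2,13],"angular": [0,0,0]},
    {"grip": 0.2,"xyz": [-1,2,19],"angular": [0,0,0]},
    {"grip": 0.2,"xyz": [-1,2,22],"angular": [0,0,0]},
    {"grip": 0.2,"xyz": [-1,2,24],"angular": [0,0,0]},
    {"grip": 0.2,"xyz": [-1,2,25],"angular": [0,0,0]},
    {"grip": 0.2,"xyz": [-1,2,25],"angular": [0,0,0]},
    {"grip": 0.2,"xyz": [-1,2,25],"angular": [0,0,0]},
    {"grip": 0.2,"xyz": [-1,2,25],"angular": [0,0,0]},
  ],
)

```text
time_s: 7.05
tcp_pos: [0.5677, -0.2128, 0.0457]
ee_rot: [[1.0, 0.015, 0.001], [0.015, -1.0, -0.0], [0.001, 0.0, -1.0]]
wrist_force: [0.4, 0.7, -1.0]
gripper_width: 0.341
gripper_force: 30.0
```

```bash
python3 plan.py .568 -.2135 .0455 90.9
```

```text
t 7.0 tcp [ 0.5677 -0.2128  0.0457] yawY -89.1 q6 96 g 0.341 F 30.0 W [ 0.4  0.7 -1. ]
shift 0.2 0.7 0.2 turn z -0.000
```

Call:
move_arm(
  series=[
    {"grip": 0.2,"xyz": [0,0,0.6],"angular": [0,0,0]},
    {"grip": 0.2,"xyz": [0,0,0.6],"angular": [0,0,0]},
    {"grip": 0.4,"xyz": [0,0,0.6],"angular": [0,0,0]},
    {"grip": 0.5,"xyz": [0,0,0.6],"angular": [0,0,0]},
    {"grip": 0.6,"xyz": [0,0,0.6],"angular": [0,0,0]},
    {"grip": 0.7,"xyz": [0,0,0.6],"angular": [0,0,0]},
    {"grip": 0.7,"xyz": [0,0,-15],"angular": [0,0,0]},
    {"grip": 0.7,"xyz": [0,0,-45],"angular": [0,0,0]},
    {"grip": 0.7,"xyz": [0,0,-80],"angular": [0,0,0]},
    {"grip": 0.7,"xyz": [0,0,-115],"angular": [0,0,0]},
  ],
)

```text
time_s: 8.05
tcp_pos: [0.5673, -0.2127, 0.1614]
ee_rot: [[1.0, 0.015, -0.001], [0.015, -1.0, 0.0], [-0.001, -0.0, -1.0]]
wrist_force: [0.8, -0.5, -0.1]
gripper_width: 0.696
gripper_force: 0.0
```

Run:
```python
import cv2,numpy as np
from station import r
from plan import plan
from h import *
plan(.4712,.2205,.16,29.5)
c=r.capture("side");i=c["img"]
m=cv2.inRange(cv2.cvtColor(i,cv2.COLOR_RGB2HSV),(100,150,90),(125,255,255))
k,l,st,ce=cv2.connectedComponentsWithStats(m)
for j in range(1,k):
    if 15<st[j][4]<500: print(st[j],ray(c,[ce[j]],.069).round(4))
cv2.imwrite("pics/p2.png",cv2.resize(i[110:200,230:370,::-1],None,fx=4,fy=4,interpolation=cv2.INTER_CUBIC))
```

```text
t 8.1 tcp [ 0.5673 -0.2127  0.1614] yawY -89.1 q6 96 g 0.696 F 0.0 W [ 0.8 -0.5 -0.1]
shift -89.5 -434.6 1.4 turn z 1.071
[259 128   9   8  57] [[ 0.5676 -0.2143  0.069 ]]
[287 175  11  10  78] [[ 0.4554 -0.0572  0.069 ]]
[303 215   8   8  52] [[0.4023 0.0453 0.069 ]]
[219 230  19  19 290] [[0.5224 0.1384 0.069 ]]
[226 250  13  15 153] [[0.5013 0.1743 0.069 ]]
[234 275  10  12  94] [[0.4742 0.2163 0.069 ]]
[184 313  15  16 185] [[0.5166 0.3079 0.069 ]]
```

View pics/p2.png

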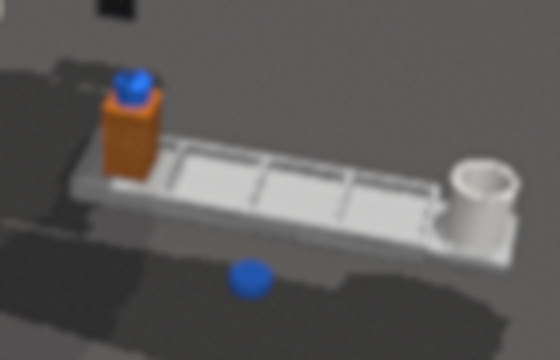

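The square vial stands flat and upright in the far end cell (crop (130,140)). Next is the necked bottle.

Call:
move_arm(
  series=[
    {"grip": 0.7,"xyz": [-5,-22,0],"angular": [0,0,0.05]},
    {"grip": 0.7,"xyz": [-14,-66,0],"angular": [0,0,0.16]},
    {"grip": 0.7,"xyz": [-24,-115,0],"angular": [0,0,0.28]},
    {"grip": 0.7,"xyz": [-34,-164,0],"angular": [0,0,0.4]},
    {"grip": 0.7,"xyz": [-44,-213,0],"angular": [0,0,0.52]},
    {"grip": 0.7,"xyz": [-54,-262,0],"angular": [0,0,0.64]},
    {"grip": 0.7,"xyz": [-64,-311,0],"angular": [0,0,0.76]},
    {"grip": 0.7,"xyz": [-74,-360,0],"angular": [0,0,0.88]},
    {"grip": 0.7,"xyz": [-84,-408,0],"angular": [0,0,1.0]},
    {"grip": 0.7,"xyz": [-89.5,-434.6,1],"angular": [0,0,1.071]},
  ],
)

```text
time_s: 9.1
tcp_pos: [0.4708, 0.2237, 0.1598]
ee_rot: [[0.492, -0.871, 0.001], [-0.871, -0.492, 0.001], [-0.0, -0.002, -1.0]]
wrist_force: [0.2, -0.8, 0.8]
gripper_width: 0.701
gripper_force: 0.0
```

Call:
move_arm(
  series=[
    {"grip": 0.7,"xyz": [0,0,0],"angular": [0,0,0]},
    {"grip": 0.7,"xyz": [0,0,15],"angular": [0,0,0]},
    {"grip": 0.7,"xyz": [0,0,25],"angular": [0,0,0]},
    {"grip": 0.7,"xyz": [0,0,30],"angular": [0,0,0]},
    {"grip": 0.7,"xyz": [0,0,30],"angular": [0,0,0]},
    {"grip": 0.7,"xyz": [0,0,30],"angular": [0,0,0]},
    {"grip": 0.7,"xyz": [0,0,30],"angular": [0,0,0]},
  ],
)

```text
time_s: 9.8
tcp_pos: [0.4719, 0.2203, 0.1301]
ee_rot: [[0.492, -0.87, 0.001], [-0.87, -0.492, 0.001], [-0.0, -0.001, -1.0]]
wrist_force: [-0.7, -0.1, 0.0]
gripper_width: 0.703
gripper_force: 0.0
```

```bash
python3 plan.py .4712 .2205 .046 29.5
```

```text
t 9.8 tcp [0.4719 0.2203 0.1301] yawY -150.5 q6 -13 g 0.703 F 0.0 W [-0.7 -0.1  0. ]
shift -0.5 0.5 84.1 turn z -0.000
```

Call:
move_arm(
  series=[
    {"grip": 0.7,"xyz": [0,0,12],"angular": [0,0,0]},
    {"grip": 0.7,"xyz": [0,0,32],"angular": [0,0,0]},
    {"grip": 0.7,"xyz": [0,0,54],"angular": [0,0,0]},
    {"grip": 0.7,"xyz": [0,0,72],"angular": [0,0,0]},
    {"grip": 0.7,"xyz": [0,0,82],"angular": [0,0,0]},
    {"grip": 0.7,"xyz": [0,0,84],"angular": [0,0,0]},
    {"grip": 0.7,"xyz": [0,0,84],"angular": [0,0,0]},
    {"grip": 0.7,"xyz": [0,0,84],"angular": [0,0,0]},
    {"grip": 0.6,"xyz": [0,0,84],"angular": [0,0,0]},
    {"grip": 0.5,"xyz": [0,0,84],"angular": [0,0,0]},
  ],
)

```text
time_s: 10.8
tcp_pos: [0.4718, 0.2207, 0.0462]
ee_rot: [[0.493, -0.87, 0.001], [-0.87, -0.493, 0.001], [-0.0, -0.002, -1.0]]
wrist_force: [-0.2, -0.6, 0.0]
gripper_width: 0.596
gripper_force: 0.0
```

Call:
move_arm(
  series=[
    {"grip": 0.43,"xyz": [0,0,0],"angular": [0,0,0]},
    {"grip": 0.4,"xyz": [0,0,0],"angular": [0,0,0]},
    {"grip": 0.37,"xyz": [0,0,0],"angular": [0,0,0]},
    {"grip": 0.25,"xyz": [0,0,0],"angular": [0,0,0]},
    {"grip": 0.2,"xyz": [0,0,0],"angular": [0,0,0]},
    {"grip": 0.2,"xyz": [0,0,0],"angular": [0,0,0]},
    {"grip": 0.2,"xyz": [0,0,0],"angular": [0,0,0]},
  ],
)

```text
time_s: 11.5
tcp_pos: [0.4715, 0.2204, 0.0456]
ee_rot: [[0.493, -0.87, -0.0], [-0.87, -0.493, -0.0], [0.0, 0.0, -1.0]]
wrist_force: [0.7, -0.4, 1.5]
gripper_width: 0.383
gripper_force: 30.0
```

```bash
python3 plan.py .514 -.2145 .046 90.9
```

```text
t 11.5 tcp [0.4715 0.2204 0.0456] yawY -150.5 q6 -13 g 0.383 F 30.0 W [ 0.7 -0.4  1.5]
shift 399.5 177.2 -0.4 turn z -1.071
```

Call:
move_arm(
  series=[
    {"grip": 0.2,"xyz": [0,0,-5],"angular": [0,0,0]},
    {"grip": 0.2,"xyz": [0,0,-18],"angular": [0,0,0]},
    {"grip": 0.2,"xyz": [0,0,-36],"angular": [0,0,0]},
    {"grip": 0.2,"xyz": [0,0,-56],"angular": [0,0,0]},
    {"grip": 0.2,"xyz": [0,0,-74],"angular": [0,0,0]},
    {"grip": 0.2,"xyz": [2,1,-88],"angular": [0,0,0]},
    {"grip": 0.2,"xyz": [8,3,-95],"angular": [0,0,-0.01]},
    {"grip": 0.2,"xyz": [18,8,-98],"angular": [0,0,-0.04]},
    {"grip": 0.2,"xyz": [33,15,-100],"angular": [0,0,-0.08]},
    {"grip": 0.2,"xyz": [51,22,-100],"angular": [0,0,-0.13]},
  ],
)

```text
time_s: 12.5
tcp_pos: [0.4772, 0.1645, 0.1455]
ee_rot: [[0.603, -0.797, -0.0], [-0.797, -0.603, 0.0], [-0.0, 0.0, -1.0]]
wrist_force: [0.4, 0.5, 0.1]
gripper_width: 0.38
gripper_force: 30.0
```

```bash
python3 plan.py .514 -.2145 .146 90.9
python3 - <<'E'
import cv2
from station import r
cv2.imwrite("pics/n1.png",cv2.resize(r.capture("side")["img"][170:310,170:330,::-1],None,fx=4,fy=4,interpolation=cv2.INTER_CUBIC))
E
```

```text
t 12.5 tcp [0.4772 0.1645 0.1455] yawY -142.9 q6 -0 g 0.380 F 30.0 W [0.4 0.5 0.1]
shift 324.4 199.4 -0.5 turn z -0.939
```

View pics/n1.png

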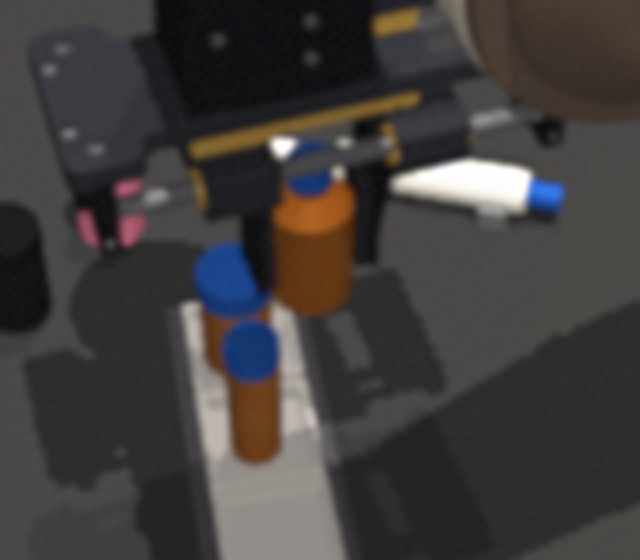

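The bottle is held upright between the fingers, with its cap at crop (310,168). I'll check how far it sits off the pad centre.

Run:
```python
import pickle,numpy as np
from h import *
c=pickle.load(open("cap0.pkl","rb"))["side"]
x=np.array([.603,-.797]);y=np.array([-.797,-.603])
for uv,z in(((310/4+170-.4,168/4+170-.4),.172),((314/4+170-.4,300/4+170-.4),.107)):
    p=ray(c,[uv],z)[0];d=p[:2]-[.4772,.1645];print(p.round(4),"tool x %.4f y %.4f"%(d@x,d@y))
```

```text
[0.4779 0.1621 0.172 ] tool x 0.0024 y 0.0009
[0.4736 0.1708 0.107 ] tool x -0.0072 y -0.0010
```

Offset is about 2 mm, so it is centred. I'll carry it over to the second cell.

Call:
move_arm(
  series=[
    {"grip": 0.2,"xyz": [16,10,0],"angular": [0,0,-0.05]},
    {"grip": 0.2,"xyz": [44,27,0],"angular": [0,0,-0.13]},
    {"grip": 0.2,"xyz": [78,48,0],"angular": [0,0,-0.23]},
    {"grip": 0.2,"xyz": [114,70,0],"angular": [0,0,-0.33]},
    {"grip": 0.2,"xyz": [150,92,0],"angular": [0,0,-0.43]},
    {"grip": 0.2,"xyz": [186,114,0],"angular": [0,0,-0.54]},
    {"grip": 0.2,"xyz": [222,136,0],"angular": [0,0,-0.64]},
    {"grip": 0.2,"xyz": [258,158,0],"angular": [0,0,-0.75]},
    {"grip": 0.2,"xyz": [290,178,0],"angular": [0,0,-0.84]},
    {"grip": 0.2,"xyz": [312,192,0],"angular": [0,0,-0.9]},
  ],
)

```text
time_s: 13.55
tcp_pos: [0.511, -0.202, 0.145]
ee_rot: [[1.0, -0.025, -0.001], [-0.025, -1.0, 0.0], [-0.001, -0.0, -1.0]]
wrist_force: [0.5, 0.2, 0.1]
gripper_width: 0.378
gripper_force: 30.0
```

```bash
python3 plan.py .514 -.2145 .071 90.9
```

```text
t 13.6 tcp [ 0.511 -0.202  0.145] yawY -91.4 q6 93 g 0.378 F 30.0 W [0.5 0.2 0.1]
shift 3.3 12.5 74.0 turn z -0.041
```

Call:
move_arm(
  series=[
    {"grip": 0.2,"xyz": [2,8,0],"angular": [0,0,-0.02]},
    {"grip": 0.2,"xyz": [3.3,12,3],"angular": [0,0,-0.041]},
    {"grip": 0.2,"xyz": [3.3,12.5,12],"angular": [0,0,-0.041]},
    {"grip": 0.2,"xyz": [3.3,12.5,27],"angular": [0,0,-0.041]},
    {"grip": 0.2,"xyz": [3.3,12.5,45],"angular": [0,0,-0.041]},
    {"grip": 0.2,"xyz": [3.3,12.5,60],"angular": [0,0,-0.041]},
    {"grip": 0.2,"xyz": [3.3,12.5,70],"angular": [0,0,-0.041]},
    {"grip": 0.2,"xyz": [3.3,12.5,74],"angular": [0,0,-0.041]},
    {"grip": 0.2,"xyz": [3.3,12.5,74],"angular": [0,0,-0.041]},
    {"grip": 0.2,"xyz": [3.3,12.5,74],"angular": [0,0,-0.041]},
  ],
)

```text
time_s: 14.55
tcp_pos: [0.515, -0.212, 0.072]
ee_rot: [[1.0, 0.016, 0.001], [0.016, -1.0, -0.0], [0.001, 0.0, -1.0]]
wrist_force: [0.7, 0.9, -1.1]
gripper_width: 0.377
gripper_force: 30.0
```

```bash
python3 plan.py .514 -.2145 .0455 90.9
```

```text
t 14.6 tcp [ 0.515 -0.212  0.072] yawY -89.1 q6 97 g 0.377 F 30.0 W [ 0.7  0.9 -1.1]
shift -1.1 2.5 26.5 turn z -0.000
```

Call:
move_arm(
  series=[
    {"grip": 0.2,"xyz": [-1,2.5,6],"angular": [0,0,0]},
    {"grip": 0.2,"xyz": [-1,2.5,13],"angular": [0,0,0]},
    {"grip": 0.2,"xyz": [-1,2.5,19],"angular": [0,0,0]},
    {"grip": 0.2,"xyz": [-1,2.5,22],"angular": [0,0,0]},
    {"grip": 0.2,"xyz": [-1,2.5,24],"angular": [0,0,0]},
    {"grip": 0.2,"xyz": [-1,2.5,26],"angular": [0,0,0]},
    {"grip": 0.2,"xyz": [-1,2.5,26.4],"angular": [0,0,0]},
    {"grip": 0.2,"xyz": [-1,2.5,26.4],"angular": [0,0,0]},
    {"grip": 0.2,"xyz": [-1,2.5,26.4],"angular": [0,0,0]},
  ],
)

```text
time_s: 15.45
tcp_pos: [0.5137, -0.2147, 0.0456]
ee_rot: [[1.0, 0.015, 0.0], [0.015, -1.0, -0.0], [0.0, 0.0, -1.0]]
wrist_force: [-2.0, 0.7, 3.9]
gripper_width: 0.382
gripper_force: 30.0
```

Run:
```python
import cv2
from station import r
from plan import plan
plan(.514,-.2145,.0455,90.9)
cv2.imwrite("pics/n2.png",cv2.resize(r.capture("side")["img"][100:200,230:370,::-1],None,fx=4,fy=4,interpolation=cv2.INTER_CUBIC))
```

```text
t 15.4 tcp [ 0.5137 -0.2147  0.0456] yawY -89.1 q6 97 g 0.382 F 30.0 W [-2.   0.7  3.9]
shift 0.3 -0.2 0.1 turn z -0.000
```

View pics/n2.png

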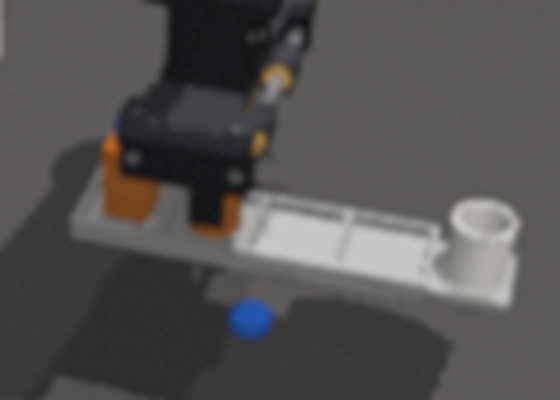

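The bottle has touched the floor of its cell (3.9 N up), at crop (220,220). I'll release.

Call:
move_arm(
  series=[
    {"grip": 0.2,"xyz": [0,0,-0.3],"angular": [0,0,0]},
    {"grip": 0.4,"xyz": [0,0,-0.3],"angular": [0,0,0]},
    {"grip": 0.45,"xyz": [0,0,-0.3],"angular": [0,0,0]},
    {"grip": 0.55,"xyz": [0,0,-0.3],"angular": [0,0,0]},
    {"grip": 0.65,"xyz": [0,0,-0.3],"angular": [0,0,0]},
    {"grip": 0.7,"xyz": [0,0,-0.3],"angular": [0,0,0]},
    {"grip": 0.7,"xyz": [0,0,-15],"angular": [0,0,0]},
    {"grip": 0.7,"xyz": [0,0,-45],"angular": [0,0,0]},
    {"grip": 0.7,"xyz": [0,0,-80],"angular": [0,0,0]},
    {"grip": 0.7,"xyz": [0,0,-115],"angular": [0,0,0]},
  ],
)

```text
time_s: 16.5
tcp_pos: [0.5133, -0.2146, 0.1611]
ee_rot: [[1.0, 0.015, -0.001], [0.015, -1.0, 0.0], [-0.001, -0.0, -1.0]]
wrist_force: [0.6, -0.1, -0.1]
gripper_width: 0.699
gripper_force: 0.0
```

```bash
cat > caps.py <<'E'
import cv2,sys
from station import r
from h import *
c=r.capture("side")
k,l,st,ce=cv2.connectedComponentsWithStats(cv2.inRange(cv2.cvtColor(c["img"],cv2.COLOR_RGB2HSV),(100,150,90),(125,255,255)))
for j in range(1,k):
    if 15<st[j][4]<500: print(st[j],ce[j].round(1),ray(c,[ce[j]],.075)[0].round(4))
if len(sys.argv)>1: cv2.imwrite(sys.argv[1],cv2.resize(c["img"][100:200,230:370,::-1],None,fx=4,fy=4,interpolation=cv2.INTER_CUBIC))
E
python3 plan.py .4978 .178 .16 29.5; python3 caps.py pics/n3.png
```

```text
t 16.5 tcp [ 0.5133 -0.2146  0.1611] yawY -89.1 q6 97 g 0.699 F 0.0 W [ 0.6 -0.1 -0.1]
shift -9.5 -392.8 1.1 turn z 1.071
[259 128   9   8  53] [262.7 131.2] [ 0.5654 -0.2046  0.075 ]
[281 130   8   7  46] [284.5 132.7] [ 0.514  -0.2153  0.075 ]
[287 175  11  10  78] [292.1 179.5] [ 0.454 -0.05   0.075]
[303 215   8   8  51] [306.2 218.6] [0.4017 0.0512 0.075 ]
[219 230  19  19 291] [228.  238.9] [0.5203 0.1434 0.075 ]
[226 250  13  15 154] [232.1 256.9] [0.4994 0.1789 0.075 ]
[184 313  15  16 185] [190.8 320.6] [0.5145 0.3109 0.075 ]
```

View pics/n3.png

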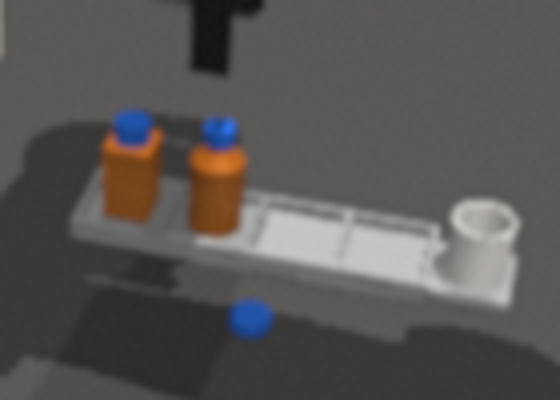

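The square vial (130,165) and necked bottle (217,180) both stand upright in their cells. Next is the slim vial.

Call:
move_arm(
  series=[
    {"grip": 0.7,"xyz": [0,-20,0],"angular": [0,0,0.05]},
    {"grip": 0.7,"xyz": [-1,-58,0],"angular": [0,0,0.16]},
    {"grip": 0.7,"xyz": [-2,-102,0],"angular": [0,0,0.28]},
    {"grip": 0.7,"xyz": [-3,-147,0],"angular": [0,0,0.4]},
    {"grip": 0.7,"xyz": [-4,-192,0],"angular": [0,0,0.52]},
    {"grip": 0.7,"xyz": [-5,-237,0],"angular": [0,0,0.64]},
    {"grip": 0.7,"xyz": [-6,-282,0],"angular": [0,0,0.76]},
    {"grip": 0.7,"xyz": [-7,-327,0],"angular": [0,0,0.88]},
    {"grip": 0.7,"xyz": [-9,-370,0],"angular": [0,0,1.0]},
    {"grip": 0.7,"xyz": [-9.5,-392.8,1],"angular": [0,0,1.071]},
  ],
)

```text
time_s: 17.55
tcp_pos: [0.498, 0.181, 0.1592]
ee_rot: [[0.492, -0.871, 0.001], [-0.871, -0.492, 0.001], [-0.0, -0.001, -1.0]]
wrist_force: [0.5, -0.1, -0.4]
gripper_width: 0.706
gripper_force: 0.0
```

Call:
move_arm(
  series=[
    {"grip": 0.7,"xyz": [0,0,0],"angular": [0,0,0]},
    {"grip": 0.7,"xyz": [0,0,15],"angular": [0,0,0]},
    {"grip": 0.7,"xyz": [0,0,25],"angular": [0,0,0]},
    {"grip": 0.7,"xyz": [0,0,30],"angular": [0,0,0]},
    {"grip": 0.7,"xyz": [0,0,30],"angular": [0,0,0]},
    {"grip": 0.7,"xyz": [0,0,30],"angular": [0,0,0]},
    {"grip": 0.7,"xyz": [0,0,30],"angular": [0,0,0]},
  ],
)

```text
time_s: 18.25
tcp_pos: [0.4985, 0.1779, 0.1297]
ee_rot: [[0.492, -0.87, 0.001], [-0.87, -0.492, 0.001], [0.0, -0.001, -1.0]]
wrist_force: [0.8, 0.5, 0.4]
gripper_width: 0.702
gripper_force: 0.0
```

```bash
python3 plan.py .4978 .178 .046 29.5
```

```text
t 18.2 tcp [0.4985 0.1779 0.1297] yawY -150.5 q6 -8 g 0.702 F 0.0 W [0.8 0.5 0.4]
shift -0.5 0.6 83.7 turn z -0.000
```

Call:
move_arm(
  series=[
    {"grip": 0.7,"xyz": [0,0,12],"angular": [0,0,0]},
    {"grip": 0.7,"xyz": [0,0,32],"angular": [0,0,0]},
    {"grip": 0.7,"xyz": [0,0,54],"angular": [0,0,0]},
    {"grip": 0.7,"xyz": [0,0,72],"angular": [0,0,0]},
    {"grip": 0.7,"xyz": [0,0,82],"angular": [0,0,0]},
    {"grip": 0.7,"xyz": [0,0,84],"angular": [0,0,0]},
    {"grip": 0.7,"xyz": [0,0,84],"angular": [0,0,0]},
    {"grip": 0.6,"xyz": [0,0,84],"angular": [0,0,0]},
    {"grip": 0.5,"xyz": [0,0,84],"angular": [0,0,0]},
    {"grip": 0.4,"xyz": [0,0,84],"angular": [0,0,0]},
  ],
)

```text
time_s: 19.25
tcp_pos: [0.4985, 0.1782, 0.0458]
ee_rot: [[0.493, -0.87, 0.001], [-0.87, -0.493, 0.001], [-0.0, -0.001, -1.0]]
wrist_force: [-0.8, -1.1, -1.2]
gripper_width: 0.509
gripper_force: 0.0
```

Call:
move_arm(
  series=[
    {"grip": 0.33,"xyz": [0,0,0],"angular": [0,0,0]},
    {"grip": 0.29,"xyz": [0,0,0],"angular": [0,0,0]},
    {"grip": 0.26,"xyz": [0,0,0],"angular": [0,0,0]},
    {"grip": 0.2,"xyz": [0,0,0],"angular": [0,0,0]},
    {"grip": 0.12,"xyz": [0,0,0],"angular": [0,0,0]},
    {"grip": 0.12,"xyz": [0,0,0],"angular": [0,0,0]},
    {"grip": 0.12,"xyz": [0,0,0],"angular": [0,0,0]},
  ],
)

```text
time_s: 19.95
tcp_pos: [0.4981, 0.178, 0.0451]
ee_rot: [[0.493, -0.87, -0.0], [-0.87, -0.493, -0.0], [0.0, 0.0, -1.0]]
wrist_force: [0.6, 0.5, 0.6]
gripper_width: 0.259
gripper_force: 30.0
```

```bash
python3 plan.py .460 -.2153 .046 90.9
```

```text
t 19.9 tcp [0.4981 0.178  0.0451] yawY -150.5 q6 -8 g 0.259 F 30.0 W [0.6 0.5 0.6]
shift 323.5 226.9 -0.9 turn z -1.072
```

Call:
move_arm(
  series=[
    {"grip": 0.12,"xyz": [0,0,-5],"angular": [0,0,0]},
    {"grip": 0.12,"xyz": [0,0,-18],"angular": [0,0,0]},
    {"grip": 0.12,"xyz": [0,0,-36],"angular": [0,0,0]},
    {"grip": 0.12,"xyz": [0,0,-56],"angular": [0,0,0]},
    {"grip": 0.12,"xyz": [0,0,-74],"angular": [0,0,0]},
    {"grip": 0.12,"xyz": [2,1,-88],"angular": [0,0,0]},
    {"grip": 0.12,"xyz": [7,5,-95],"angular": [0,0,-0.01]},
    {"grip": 0.12,"xyz": [16,11,-98],"angular": [0,0,-0.04]},
    {"grip": 0.12,"xyz": [30,21,-100],"angular": [0,0,-0.08]},
    {"grip": 0.12,"xyz": [46,32,-100],"angular": [0,0,-0.13]},
  ],
)

```text
time_s: 20.95
tcp_pos: [0.4926, 0.1215, 0.1452]
ee_rot: [[0.603, -0.797, -0.0], [-0.797, -0.603, 0.0], [-0.0, 0.0, -1.0]]
wrist_force: [-0.1, 0.1, -0.1]
gripper_width: 0.262
gripper_force: 30.0
```

```bash
python3 plan.py .460 -.2153 .146 90.9;python3 caps.py
```

```text
t 20.9 tcp [0.4926 0.1215 0.1452] yawY -142.9 q6 5 g 0.262 F 30.0 W [-0.1  0.1 -0.1]
shift 248.9 229.2 -0.8 turn z -0.939
[244 192  10   7  57] [248.5 195.1] [0.5233 0.0235 0.075 ]
[303 215   8   8  50] [306.2 218.5] [0.4017 0.051  0.075 ]
[219 230  19  19 284] [228. 239.] [0.5201 0.1436 0.075 ]
[184 313  15  16 188] [190.9 320.4] [0.5146 0.3107 0.075 ]
```

Call:
move_arm(
  series=[
    {"grip": 0.12,"xyz": [12,11,0],"angular": [0,0,-0.05]},
    {"grip": 0.12,"xyz": [34,31,0],"angular": [0,0,-0.13]},
    {"grip": 0.12,"xyz": [60,55,0],"angular": [0,0,-0.23]},
    {"grip": 0.12,"xyz": [88,81,0],"angular": [0,0,-0.33]},
    {"grip": 0.12,"xyz": [116,107,0],"angular": [0,0,-0.43]},
    {"grip": 0.12,"xyz": [144,133,0],"angular": [0,0,-0.54]},
    {"grip": 0.12,"xyz": [172,158,0],"angular": [0,0,-0.64]},
    {"grip": 0.12,"xyz": [199,183,0],"angular": [0,0,-0.75]},
    {"grip": 0.12,"xyz": [223,205,0],"angular": [0,0,-0.84]},
    {"grip": 0.12,"xyz": [240,221,0],"angular": [0,0,-0.9]},
  ],
)

```text
time_s: 22.0
tcp_pos: [0.4597, -0.2043, 0.1448]
ee_rot: [[1.0, -0.025, -0.001], [-0.025, -1.0, 0.0], [-0.001, -0.0, -1.0]]
wrist_force: [1.0, 0.1, -0.3]
gripper_width: 0.259
gripper_force: 30.0
```

```bash
python3 plan.py .460 -.2153 .071 90.9
```

```text
t 22.0 tcp [ 0.4597 -0.2043  0.1448] yawY -91.4 q6 94 g 0.259 F 30.0 W [ 1.   0.1 -0.3]
shift 0.6 11.0 73.8 turn z -0.040
```

Call:
move_arm(
  series=[
    {"grip": 0.12,"xyz": [0,8,0],"angular": [0,0,-0.02]},
    {"grip": 0.12,"xyz": [0,12,3],"angular": [0,0,-0.04]},
    {"grip": 0.12,"xyz": [0,13,12],"angular": [0,0,-0.04]},
    {"grip": 0.12,"xyz": [0,13,27],"angular": [0,0,-0.04]},
    {"grip": 0.12,"xyz": [0,13,45],"angular": [0,0,-0.04]},
    {"grip": 0.12,"xyz": [0,13,60],"angular": [0,0,-0.04]},
    {"grip": 0.12,"xyz": [0,13,70],"angular": [0,0,-0.04]},
    {"grip": 0.12,"xyz": [0,13,74],"angular": [0,0,-0.04]},
    {"grip": 0.12,"xyz": [0,13,74],"angular": [0,0,-0.04]},
    {"grip": 0.12,"xyz": [0,13,74],"angular": [0,0,-0.04]},
  ],
)

```text
time_s: 23.0
tcp_pos: [0.4607, -0.2154, 0.0716]
ee_rot: [[1.0, 0.015, 0.001], [0.015, -1.0, -0.0], [0.001, 0.0, -1.0]]
wrist_force: [0.9, -0.4, -0.7]
gripper_width: 0.262
gripper_force: 30.0
```

```bash
python3 plan.py .460 -.2153 .0451 90.9
```

```text
t 23.0 tcp [ 0.4607 -0.2154  0.0716] yawY -89.2 q6 98 g 0.262 F 30.0 W [ 0.9 -0.4 -0.7]
shift -0.7 -0.1 26.5 turn z -0.001
```

Call:
move_arm(
  series=[
    {"grip": 0.12,"xyz": [-0.5,0,6],"angular": [0,0,0]},
    {"grip": 0.12,"xyz": [-0.5,0,13],"angular": [0,0,0]},
    {"grip": 0.12,"xyz": [-0.5,0,19],"angular": [0,0,0]},
    {"grip": 0.12,"xyz": [-0.5,0,22],"angular": [0,0,0]},
    {"grip": 0.12,"xyz": [-0.5,0,24],"angular": [0,0,0]},
    {"grip": 0.12,"xyz": [-0.5,0,25.5],"angular": [0,0,0]},
    {"grip": 0.12,"xyz": [-0.5,0,26],"angular": [0,0,0]},
    {"grip": 0.12,"xyz": [-0.5,0,26],"angular": [0,0,0]},
    {"grip": 0.12,"xyz": [-0.5,0,26],"angular": [0,0,0]},
  ],
)

```text
time_s: 23.9
tcp_pos: [0.4599, -0.2155, 0.0453]
ee_rot: [[1.0, 0.014, 0.0], [0.014, -1.0, -0.0], [0.0, 0.0, -1.0]]
wrist_force: [-0.9, 0.3, -0.1]
gripper_width: 0.261
gripper_force: 30.0
```

```bash
python3 plan.py .460 -.2153 .0451 90.9
```

```text
t 23.9 tcp [ 0.4599 -0.2155  0.0453] yawY -89.2 q6 98 g 0.261 F 30.0 W [-0.9  0.3 -0.1]
shift 0.1 -0.2 0.2 turn z -0.001
```

Call:
move_arm(
  series=[
    {"grip": 0.12,"xyz": [0,0,0.4],"angular": [0,0,0]},
    {"grip": 0.12,"xyz": [0,0,0.4],"angular": [0,0,0]},
    {"grip": 0.29,"xyz": [0,0,0.4],"angular": [0,0,0]},
    {"grip": 0.35,"xyz": [0,0,0.4],"angular": [0,0,0]},
    {"grip": 0.5,"xyz": [0,0,0.4],"angular": [0,0,0]},
    {"grip": 0.65,"xyz": [0,0,0.4],"angular": [0,0,0]},
    {"grip": 0.7,"xyz": [0,0,-12],"angular": [0,0,0]},
    {"grip": 0.7,"xyz": [0,0,-45],"angular": [0,0,0]},
    {"grip": 0.7,"xyz": [0,0,-80],"angular": [0,0,0]},
    {"grip": 0.7,"xyz": [0,0,-115],"angular": [0,0,0]},
  ],
)

```text
time_s: 24.9
tcp_pos: [0.4594, -0.2154, 0.1611]
ee_rot: [[1.0, 0.014, -0.001], [0.014, -1.0, 0.0], [-0.001, -0.0, -1.0]]
wrist_force: [1.4, -0.7, -0.4]
gripper_width: 0.69
gripper_force: 0.0
```

```bash
python3 plan.py .524 .1318 .16 29.5; python3 caps.py pics/s3.png
```

```text
t 24.9 tcp [ 0.4594 -0.2154  0.1611] yawY -89.2 q6 98 g 0.690 F 0.0 W [ 1.4 -0.7 -0.4]
shift 69.5 -346.2 1.1 turn z 1.070
[276  48   8   7  51] [279.6  50.8] [ 0.6612 -0.7093  0.075 ]
[259 128   8   8  51] [262.6 131.2] [ 0.5654 -0.2045  0.075 ]
[282 130   7   7  41] [284.8 132.6] [ 0.5133 -0.2158  0.075 ]
[302 133  11   8  74] [306.9 136.5] [ 0.4596 -0.2166  0.075 ]
[287 175  11  10  83] [292.1 179.4] [ 0.454  -0.0504  0.075 ]
[303 215   8   8  51] [306.2 218.6] [0.4017 0.0512 0.075 ]
[219 230  19  19 284] [228.1 239. ] [0.5201 0.1435 0.075 ]
[184 313  15  16 184] [190.8 320.6] [0.5145 0.3109 0.075 ]
```

View pics/s3.png

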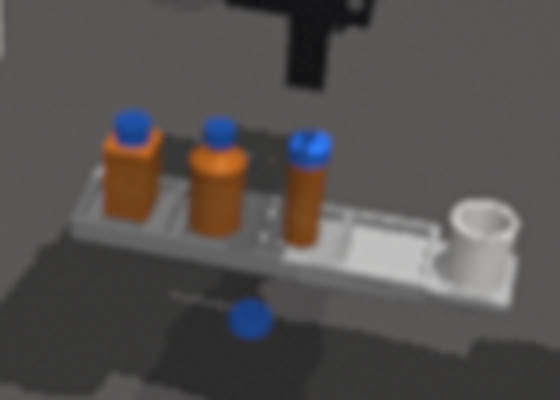

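The slim vial stands upright in the third cell (crop (305,200)). Next is the squat jar.

Call:
move_arm(
  series=[
    {"grip": 0.7,"xyz": [3,-17,0],"angular": [0,0,0.05]},
    {"grip": 0.7,"xyz": [10,-51,0],"angular": [0,0,0.16]},
    {"grip": 0.7,"xyz": [18,-90,0],"angular": [0,0,0.28]},
    {"grip": 0.7,"xyz": [26,-130,0],"angular": [0,0,0.4]},
    {"grip": 0.7,"xyz": [34,-170,0],"angular": [0,0,0.52]},
    {"grip": 0.7,"xyz": [42,-210,0],"angular": [0,0,0.64]},
    {"grip": 0.7,"xyz": [50,-250,0],"angular": [0,0,0.76]},
    {"grip": 0.7,"xyz": [58,-290,0],"angular": [0,0,0.88]},
    {"grip": 0.7,"xyz": [65,-325,0],"angular": [0,0,1.0]},
    {"grip": 0.7,"xyz": [69.5,-346.2,1],"angular": [0,0,1.07]},
  ],
)

```text
time_s: 25.95
tcp_pos: [0.5247, 0.1342, 0.1589]
ee_rot: [[0.491, -0.871, 0.001], [-0.871, -0.491, 0.0], [-0.0, -0.001, -1.0]]
wrist_force: [0.7, -0.4, -0.2]
gripper_width: 0.705
gripper_force: 0.0
```

Call:
move_arm(
  series=[
    {"grip": 0.7,"xyz": [0,0,0],"angular": [0,0,0]},
    {"grip": 0.7,"xyz": [0,0,15],"angular": [0,0,0]},
    {"grip": 0.7,"xyz": [0,0,25],"angular": [0,0,0]},
    {"grip": 0.7,"xyz": [0,0,30],"angular": [0,0,0]},
    {"grip": 0.7,"xyz": [0,0,30],"angular": [0,0,0]},
    {"grip": 0.7,"xyz": [0,0,30],"angular": [0,0,0]},
    {"grip": 0.7,"xyz": [0,0,30],"angular": [0,0,0]},
  ],
)

```text
time_s: 26.65
tcp_pos: [0.5247, 0.1316, 0.1297]
ee_rot: [[0.492, -0.87, 0.001], [-0.87, -0.492, 0.0], [0.0, -0.001, -1.0]]
wrist_force: [-0.3, 0.3, 1.0]
gripper_width: 0.701
gripper_force: 0.0
```

```bash
python3 plan.py .524 .1318 .043 29.5
```

```text
t 26.6 tcp [0.5247 0.1316 0.1297] yawY -150.5 q6 -2 g 0.701 F 0.0 W [-0.3  0.3  1. ]
shift -0.5 0.5 86.7 turn z -0.000
```

Call:
move_arm(
  series=[
    {"grip": 0.7,"xyz": [0,0,12],"angular": [0,0,0]},
    {"grip": 0.7,"xyz": [0,0,32],"angular": [0,0,0]},
    {"grip": 0.7,"xyz": [0,0,54],"angular": [0,0,0]},
    {"grip": 0.7,"xyz": [0,0,72],"angular": [0,0,0]},
    {"grip": 0.7,"xyz": [0,0,83],"angular": [0,0,0]},
    {"grip": 0.7,"xyz": [0,0,86.5],"angular": [0,0,0]},
    {"grip": 0.7,"xyz": [0,0,86.5],"angular": [0,0,0]},
    {"grip": 0.7,"xyz": [0,0,86.5],"angular": [0,0,0]},
    {"grip": 0.6,"xyz": [0,0,86.5],"angular": [0,0,0]},
    {"grip": 0.5,"xyz": [0,0,86.5],"angular": [0,0,0]},
  ],
)

```text
time_s: 27.65
tcp_pos: [0.5248, 0.1319, 0.0434]
ee_rot: [[0.493, -0.87, 0.001], [-0.87, -0.493, 0.001], [-0.0, -0.002, -1.0]]
wrist_force: [0.5, -0.2, 0.6]
gripper_width: 0.592
gripper_force: 0.0
```

Call:
move_arm(
  series=[
    {"grip": 0.43,"xyz": [0,0,0],"angular": [0,0,0]},
    {"grip": 0.4,"xyz": [0,0,0],"angular": [0,0,0]},
    {"grip": 0.37,"xyz": [0,0,0],"angular": [0,0,0]},
    {"grip": 0.25,"xyz": [0,0,0],"angular": [0,0,0]},
    {"grip": 0.2,"xyz": [0,0,0],"angular": [0,0,0]},
    {"grip": 0.2,"xyz": [0,0,0],"angular": [0,0,0]},
    {"grip": 0.2,"xyz": [0,0,0],"angular": [0,0,0]},
  ],
)

```text
time_s: 28.35
tcp_pos: [0.5246, 0.1318, 0.0428]
ee_rot: [[0.493, -0.87, 0.0], [-0.87, -0.493, 0.0], [0.0, -0.0, -1.0]]
wrist_force: [0.7, 0.3, 1.6]
gripper_width: 0.388
gripper_force: 30.0
```

```bash
python3 plan.py .406 -.2161 .046 90.9
```

```text
t 28.4 tcp [0.5246 0.1318 0.0428] yawY -150.5 q6 -2 g 0.388 F 30.0 W [0.7 0.3 1.6]
shift 244.3 274.5 -3.2 turn z -1.071
```

Call:
move_arm(
  series=[
    {"grip": 0.2,"xyz": [0,0,-5],"angular": [0,0,0]},
    {"grip": 0.2,"xyz": [0,0,-18],"angular": [0,0,0]},
    {"grip": 0.2,"xyz": [0,0,-36],"angular": [0,0,0]},
    {"grip": 0.2,"xyz": [0,0,-56],"angular": [0,0,0]},
    {"grip": 0.2,"xyz": [0,0,-74],"angular": [0,0,0]},
    {"grip": 0.2,"xyz": [2,2,-88],"angular": [0,0,0]},
    {"grip": 0.2,"xyz": [6,7,-96],"angular": [0,0,-0.01]},
    {"grip": 0.2,"xyz": [13,15,-101],"angular": [0,0,-0.04]},
    {"grip": 0.2,"xyz": [23,26,-103],"angular": [0,0,-0.08]},
    {"grip": 0.2,"xyz": [36,40,-103],"angular": [0,0,-0.13]},
  ],
)

```text
time_s: 29.35
tcp_pos: [0.5068, 0.0801, 0.1456]
ee_rot: [[0.603, -0.797, -0.0], [-0.797, -0.603, 0.0], [-0.0, 0.0, -1.0]]
wrist_force: [-1.1, -1.0, -1.4]
gripper_width: 0.393
gripper_force: 30.0
```

```bash
python3 plan.py .406 -.2161 .146 90.9;python3 caps.py
```

```text
t 29.4 tcp [0.5068 0.0801 0.1456] yawY -142.9 q6 10 g 0.393 F 30.0 W [-1.1 -1.  -1.4]
shift 175.4 259.1 -0.4 turn z -0.939
[302 132  11   9  74] [307. 136.] [ 0.4596 -0.2187  0.075 ]
[239 173  18  16 229] [248.1 180.8] [ 0.5383 -0.0174  0.075 ]
[287 175  11   9  81] [292.2 178.9] [ 0.4543 -0.052   0.075 ]
[303 215   8   8  50] [306.2 218.5] [0.4017 0.051  0.075 ]
[184 313  15  16 185] [190.8 320.6] [0.5145 0.3109 0.075 ]
```

Call:
move_arm(
  series=[
    {"grip": 0.2,"xyz": [9,13,0],"angular": [0,0,-0.05]},
    {"grip": 0.2,"xyz": [24,35,0],"angular": [0,0,-0.13]},
    {"grip": 0.2,"xyz": [42,62,0],"angular": [0,0,-0.23]},
    {"grip": 0.2,"xyz": [62,92,0],"angular": [0,0,-0.33]},
    {"grip": 0.2,"xyz": [82,121,0],"angular": [0,0,-0.43]},
    {"grip": 0.2,"xyz": [102,151,0],"angular": [0,0,-0.54]},
    {"grip": 0.2,"xyz": [122,180,0],"angular": [0,0,-0.64]},
    {"grip": 0.2,"xyz": [141,208,0],"angular": [0,0,-0.75]},
    {"grip": 0.2,"xyz": [158,233,0],"angular": [0,0,-0.84]},
    {"grip": 0.2,"xyz": [169,250,0],"angular": [0,0,-0.9]},
  ],
)

```text
time_s: 30.4
tcp_pos: [0.4075, -0.2062, 0.1453]
ee_rot: [[1.0, -0.025, -0.001], [-0.025, -1.0, 0.0], [-0.001, -0.0, -1.0]]
wrist_force: [-0.3, 0.0, -0.9]
gripper_width: 0.387
gripper_force: 30.0
```

```bash
python3 plan.py .406 -.2161 .069 90.9
```

```text
t 30.4 tcp [ 0.4075 -0.2062  0.1453] yawY -91.4 q6 95 g 0.387 F 30.0 W [-0.3  0.  -0.9]
shift -1.3 10.0 76.3 turn z -0.040
```

Call:
move_arm(
  series=[
    {"grip": 0.2,"xyz": [-1,7,0],"angular": [0,0,-0.02]},
    {"grip": 0.2,"xyz": [-1.5,11,3],"angular": [0,0,-0.04]},
    {"grip": 0.2,"xyz": [-1.5,12,12],"angular": [0,0,-0.04]},
    {"grip": 0.2,"xyz": [-1.5,12,27],"angular": [0,0,-0.04]},
    {"grip": 0.2,"xyz": [-1.5,12,45],"angular": [0,0,-0.04]},
    {"grip": 0.2,"xyz": [-1.5,12,60],"angular": [0,0,-0.04]},
    {"grip": 0.2,"xyz": [-1.5,12,71],"angular": [0,0,-0.04]},
    {"grip": 0.2,"xyz": [-1.5,12,76],"angular": [0,0,-0.04]},
    {"grip": 0.2,"xyz": [-1.5,12,76],"angular": [0,0,-0.04]},
    {"grip": 0.2,"xyz": [-1.5,12,76],"angular": [0,0,-0.04]},
  ],
)

```text
time_s: 31.4
tcp_pos: [0.4076, -0.2165, 0.0698]
ee_rot: [[1.0, 0.015, 0.0], [0.015, -1.0, -0.0], [0.0, 0.0, -1.0]]
wrist_force: [0.8, -0.5, -0.2]
gripper_width: 0.391
gripper_force: 30.0
```

```bash
python3 plan.py .406 -.2161 .0428 90.9
```

```text
t 31.4 tcp [ 0.4076 -0.2165  0.0698] yawY -89.2 q6 99 g 0.391 F 30.0 W [ 0.8 -0.5 -0.2]
shift -1.6 -0.4 27.0 turn z -0.001
```

Call:
move_arm(
  series=[
    {"grip": 0.2,"xyz": [-1.5,0,6],"angular": [0,0,0]},
    {"grip": 0.2,"xyz": [-1.5,0,13],"angular": [0,0,0]},
    {"grip": 0.2,"xyz": [-1.5,0,19],"angular": [0,0,0]},
    {"grip": 0.2,"xyz": [-1.5,0,23],"angular": [0,0,0]},
    {"grip": 0.2,"xyz": [-1.5,0,25],"angular": [0,0,0]},
    {"grip": 0.2,"xyz": [-1.5,0,26],"angular": [0,0,0]},
    {"grip": 0.2,"xyz": [-1.5,0,26.6],"angular": [0,0,0]},
    {"grip": 0.2,"xyz": [-1.5,0,26.6],"angular": [0,0,0]},
    {"grip": 0.2,"xyz": [-1.5,0,26.6],"angular": [0,0,0]},
  ],
)

```text
time_s: 32.3
tcp_pos: [0.4059, -0.2167, 0.0432]
ee_rot: [[1.0, 0.014, 0.0], [0.014, -1.0, -0.0], [0.0, 0.0, -1.0]]
wrist_force: [-1.2, 0.4, -1.5]
gripper_width: 0.393
gripper_force: 30.0
```

```bash
python3 plan.py .406 -.2161 .0428 90.9
```

```text
t 32.3 tcp [ 0.4059 -0.2167  0.0432] yawY -89.2 q6 99 g 0.393 F 30.0 W [-1.2  0.4 -1.5]
shift 0.1 -0.6 0.4 turn z -0.002
```

Call:
move_arm(
  series=[
    {"grip": 0.2,"xyz": [0,0,0.6],"angular": [0,0,0]},
    {"grip": 0.2,"xyz": [0,0,0.6],"angular": [0,0,0]},
    {"grip": 0.41,"xyz": [0,0,0.6],"angular": [0,0,0]},
    {"grip": 0.48,"xyz": [0,0,0.6],"angular": [0,0,0]},
    {"grip": 0.6,"xyz": [0,0,0.6],"angular": [0,0,0]},
    {"grip": 0.7,"xyz": [0,0,0.6],"angular": [0,0,0]},
    {"grip": 0.7,"xyz": [0,0,-12],"angular": [0,0,0]},
    {"grip": 0.7,"xyz": [0,0,-45],"angular": [0,0,0]},
    {"grip": 0.7,"xyz": [0,0,-85],"angular": [0,0,0]},
    {"grip": 0.7,"xyz": [0,0,-125],"angular": [0,0,0]},
  ],
)

```text
time_s: 33.3
tcp_pos: [0.4053, -0.2166, 0.1692]
ee_rot: [[1.0, 0.014, -0.001], [0.014, -1.0, 0.0], [-0.001, -0.0, -1.0]]
wrist_force: [1.5, 0.1, 0.8]
gripper_width: 0.694
gripper_force: 0.0
```

Call:
move_arm(
  series=[
    {"grip": 0.7,"xyz": [0,0,-20],"angular": [0,0,0]},
    {"grip": 0.7,"xyz": [0,-20,-30],"angular": [0,0,0]},
    {"grip": 0.7,"xyz": [0,-60,-30],"angular": [0,0,0]},
    {"grip": 0.7,"xyz": [0,-100,-30],"angular": [0,0,0]},
    {"grip": 0.7,"xyz": [0,-140,-30],"angular": [0,0,0]},
    {"grip": 0.7,"xyz": [0,-170,-30],"angular": [0,0,0]},
    {"grip": 0.7,"xyz": [0,-180,-30],"angular": [0,0,0]},
    {"grip": 0.7,"xyz": [0,-180,-30],"angular": [0,0,0]},
    {"grip": 0.7,"xyz": [0,-180,-30],"angular": [0,0,0]},
  ],
)

```text
time_s: 34.2
tcp_pos: [0.4032, -0.0372, 0.198]
ee_rot: [[1.0, 0.014, -0.0], [0.014, -1.0, -0.0], [-0.0, 0.0, -1.0]]
wrist_force: [0.4, -0.5, -0.8]
gripper_width: 0.704
gripper_force: 0.0
```

Run:
```python
import cv2,numpy as np
from station import r
a=cv2.resize(r.capture("side")["img"][100:200,230:370,::-1],None,fx=3,fy=3,interpolation=cv2.INTER_CUBIC)
b=cv2.resize(r.capture("top")["img"][160:300,300:390,::-1],None,fx=3.5,fy=3.5,interpolation=cv2.INTER_CUBIC)
o=np.zeros((b.shape[0],a.shape[1]+b.shape[1],3),np.uint8);o[:a.shape[0],:a.shape[1]]=a;o[:,a.shape[1]:]=b
cv2.imwrite("pics/end.png",o)
```

```text
(no output)
```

View pics/end.png

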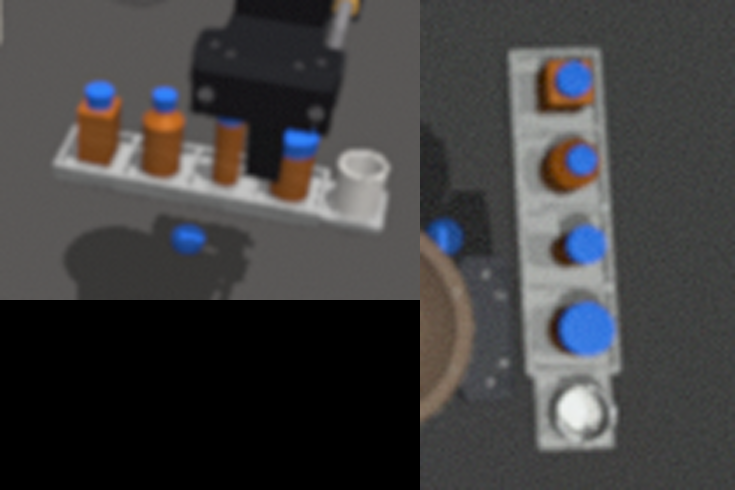

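All four vials stand upright, one per cell. In the top crop, from far to near the cup, they are square (572,80), necked (578,162), slim (580,245) and squat (585,328). The arm is clear.

```bash
python3 -c "
from station import r
print(r.finish_job())"
```

```text
the job is handed in; nothing more can be done
None
```

The job is handed in at about 34 s of the 120 s allowed: all four vials stand upright in the carrier in reverse order (square, necked, slim, then squat beside the rinse cup), confirmed in the last side and top pictures, though no verdict came back.

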